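# Unplug the logger from its charging dock and lock it in the travel holder

### The job

Get the temperature logger ready to travel: first switch the charging dock off by pushing its red-knobbed lever all the way over to the other side, then pull the logger straight out of the inclined socket against its catch. Hang it upright in the blue fork of the travel holder, let go of it, and then swing the keeper bar shut across the mouth of the fork until it has snapped fully home. Leave the dish, the marker and the bottle standing nearby where they are.

Things in the scene. Friction and masses are not known exactly. Their poses are not given: they have to be found in the camera images.
- dock: charging dock, fixed: black base 150 x 190 x 12 mm with a white inclined socket block (face 76 x 96 mm, top edge 101 mm up) and a power lever beside it. Origin on the worktop below the block; z up, x to the block's high back, -y to the lever's side. The socket's axis leans 35 degrees from vertical to the block's low side: outward along (-0.574, 0, 0.819) in the dock's frame
- socket_mouth (a point): centre of the socket's mouth on the block's inclined face, 78 mm above the worktop, in the dock's axes (origin offset (-29, 0, 78) mm from the dock's). The hole is 18 x 18 mm, 42 mm deep along the inclined axis
- switch (a joint): angle of the dock's power lever: 0 = on (leaning to the dock's -x by 0.5 rad from upright), 1.0 = off (leaning to its +x by 0.5 rad), rad. It stays where it is left; 1 N moves it. Its pivot lies at (0, -98, 34) mm in the dock's frame, axis along the dock's y
- switch_tip (a point): centre of the red ball knob (26 mm diameter) at the end of the lever, 65 mm from the pivot, 91 mm above the worktop at either end of its travel; the rod is 10 mm thick
- logger: temperature logger, a plug of 0.11 kg. Along its z from the origin at its tip: black tongue 16 x 16 to 40 mm (catch groove at 9-19), orange collar 34 (x) x 40 (y) at 40-46, white head 26 x 26 at 46-88 mm. Plugged in, the collar rests on the face and its axes are the dock's, leant 35 degrees; two sprung balls hold the groove; about 8 to 10 N along the axis frees it
- logger_grip (a point): middle of the logger's grip head, 68 mm from its tip, in the logger's axes; flat faces on +-x and +-y, 26 mm apart
- logger_collar (a point): centre of the underside of the logger's collar, 40 mm from its tip
- holder: travel holder, fixed: aluminium base 135 x 110 x 12 mm and a blue fork of two tines, each 64 mm long (x) and 18 mm wide, tops 75 mm above the worktop; the slot between them is 22 mm wide (y), open at the front (-x), closed by a wall 30 mm behind the slot's centre. Origin on the worktop below the slot's centre, z up, x to the back
- slot (a point): centre of the slot at the height of the tines' tops, 75 mm above the worktop, in the holder's axes. The logger hangs here with its tongue between the tines and its collar resting on their tops
- keeper (a joint): angle of the keeper bar about its upright hinge, rad: 0 = shut across the fork's mouth (bar along the holder's +y from the hinge), growing counter-clockwise seen from above to 1.6 = open towards the holder's -x. A sprung ball under the bar's end must be overrun between about 0.25 and 0.05 (about 5 N at the pin); it then keeps the bar shut
- keeper_tab (a point): middle of the top part of the red upright pin on the bar's free end, 107 mm above the worktop and 64 mm from the hinge axis; the pin is 11 mm thick and stands from 73 to 115 mm above the worktop. The bar itself is 10 mm thick, 62 to 74 mm above the worktop
- keeper_hinge (a point): point on the keeper bar's upright hinge axis, 107 mm above the worktop, at (-42, -35) mm in the holder's frame
- dish: bystander: round petri dish with lid, 90 mm across, 15 mm high; origin under its centre
- blue_marker: bystander: marker pen lying flat, white barrel and blue cap, 136 mm long (its y), 18 mm thick; origin under its middle
- blue_capped_bottle: bystander: small glass reagent bottle with blue cap, 53 mm across, 108 mm high; origin under its centre

How it is judged (in metres and radians):
On the way, in this order (a step that is already met when the one before it is completed fails the run):
1. the dock is switched off, the lever pushed over to its far end (at least 0.85 of 1.0 rad), the logger still in its socket (value of joint switch above 0.85 rad and distance between logger_collar and socket_mouth below 0.012 m), for 0.2 s.
2. the logger is pulled right out of the socket (collar more than 45 mm from the mouth) (distance between logger_collar and socket_mouth above 0.045 m), for 0.1 s.
3. the logger hangs upright in the fork, collar on the tines, and the fingers have let go of it (z of logger_collar in the frame of slot between -0.004 and 0.004 m and x of logger_collar in the frame of slot between -0.022 and 0.022 m and y of logger_collar in the frame of slot between -0.009 and 0.009 m and angle between logger's own z axis and vertical below 0.1 rad and contact force between the fingers and logger below 0.2 N), for 0.3 s.
4. the keeper bar is shut past its catch (under 0.06 rad) (value of joint keeper below 0.06 rad), for 0.2 s.
At the end, for the whole second after the job is handed in: The lever is off (over 0.85 rad), the logger hangs at rest and released in the fork (collar underside within 4 mm of the tines' tops, within 22 mm along and 9 mm across the slot of its centre, less than 0.1 rad from upright), and the keeper bar is shut past its catch (under 0.06 rad) (all of step 3 and value of joint keeper below 0.06 rad and value of joint switch above 0.85 rad and linear speed of logger below 0.02 m/s); the robot touches nothing.
It fails at once if the dish, the marker or the bottle is moved more than 25 mm, or the bottle is tipped over (distance of any of dish, blue_marker, blue_capped_bottle from where it was at the start of the episode above 0.025 m or angle between blue_capped_bottle's own z axis and vertical above 0.5 rad).
It also fails if it takes over 72 s, if anything falls off the work surface, if the arm or the gripper's body presses on something with over 40 N, if the wrist force passes 120 N, or if a joint passes its speed limit or range.

### The arm

A 6-joint arm with a two-finger parallel gripper is mounted at the origin on a cart in front of the work surface, level with it; the furniture and walls round the work are solid. World frame = base frame: x ahead of the robot, y to its left, z up, the work surface at z = 0. Lengths are in mm, angles in rad, forces in N, time in s.
With the tool pointing down it reaches from about 400 to 825 mm from the base axis. Payload 7 kg.
Tool frame: the origin (TCP) lies between the finger pads; the fingertips stand 17 mm ahead of it and the grasp point (between the pads) lies 2 mm behind it; z points along the fingers, y is the line along which they close (so a half turn about z gives the same grasp; the last joint's range is limited). The gripper opens to 88 mm and grips with 3 to 60 N. Pads are 19 mm wide; open, the fingers measure 130 mm over their backs; the gripper's body (78 mm by 193 mm) begins 47 mm behind the grasp point.
Start: joints at [-1.047, 0.359, 0.012, 0, -1.224, -0.288], TCP at [157.669, -656.305, 243.561] pointing down, gripper open.
Joint ranges: [-3.07, 3.07], [-1.43, 2.12], [-1.02, 1.25], [-3.03, 1.67], [-3.05, -0], [-3.03, 3.03]. Speed limits (rad/s): [2.39, 2.39, 3.01, 3.14, 3.14, 3.14].

### API

Orientations are given as a unit quaternion [x, y, z, w].
In Python, from workcell import state, capture, calibration, sign_off gives the robot as it stands.
- The arm moves only by the tool step_arm, never from a script. Its argument "series" is text: rows parted by semicolons, each of 7 numbers parted by spaces: the opening, from 0 (shut) to 1 (fully open), then the shift along the tool's x, y, z in mm, then the turn, a rotation vector about the tool's x, y, z in degrees. A call has 1 to 8 rows; each row shifts and turns the commanded pose from where the row before left it, along the tool's axes as they then stand; what a row does not reach is not made up. A row lasts 1/10 s, in which the tool goes at most 50 mm and 8.59 degrees, less where a joint would pass 70% of its speed; a pose out of reach is approached as far as the arm can. A call with a gripper value outside its range is refused whole. The fingers move at their own pace and stop on an object; the grip force is fixed at half the most. Time passes only in rows, so rows that do not move let the fingers close. It gives the time, the measured TCP pose, the force, the opening and the grip force at its end, in the units of the state.
- state(): the state, without advancing time (a new reading comes with each control period).
- capture(name): name is "scene" or "top"; returns the picture (420x560x3 uint8, blue, green, red); there is no depth.
- calibration(name): a dict with "fx", "fy", "cx", "cy" (pixels), "R" (3x3) and "t" (3): a world point X has camera coordinates R X + t. Camera axes: x right, y down, z forward; pixel columns grow to the right and rows downward; lengths in mm; the calibration is good to about 2 mm. A picture is of the moment at which its call begins. calibration takes no time and is no camera call.
- sign_off(): hands the job in; it is judged then, once.
The state is a dict: "time": time; "qpos": joint angles; "joint_vel": joint speeds; "effort": joint torques, N m; "tcp_pos": TCP position; "orientation": TCP orientation; "force": force on the tool from outside, world axes, zero at the start; "wrist_torque": the same for the moment, N m; "grip_width": finger opening in mm; "grip_force": force on a finger pad.
Only numpy, scipy, OpenCV 4.12 (cv2) and the standard library are available. Lean on these libraries where they do the work, as an engineer would, in place of code of your own. Each camera call takes 0.05 s, during which the arm holds its last target. There are 200 camera calls.

## Working session

There is one attempt and no reset: what is moved stays moved. The work goes in short steps, Python scripts to look and compute and a tool call to move; the robot and the scene stay as the last step left them, time stands still between calls to the robot, and variables do not carry over. Pictures are saved under pics/ and viewed, at most 10 in all, crops included, and the job is handed in when it is done.

Besides the shell and the picture viewer there is one more tool, called as name(argument=value, ...), one argument or row to a line, values as JSON. step_arm: Moves the arm, as the interface text tells. Its arguments: {"type":"object","properties":{"series":{"type":"string"}},"required":["series"]}

```bash
mkdir -p pics; python3 - <<'E'
from workcell import *
import cv2
for n in("scene","top"):
    im=capture(n); cv2.imwrite(f"pics/{n}0.png",im); c=calibration(n); print(n,c)
print(state())
E
```

```text
scene {'fx': 429.957302709865, 'fy': 429.957302709865, 'cx': 274.9702790731798, 'cy': 203.88163458949563, 'R': array([[-0.84064356, -0.54119996,  0.02051859],
       [-0.34810666,  0.51091299, -0.78599597],
       [ 0.41489777, -0.66788511, -0.61789103]]), 't': array([465.1762702 , 292.51674298, 659.07337889])}
top {'fx': 425.6620779205091, 'fy': 425.6620779205091, 'cx': 278.2836818759883, 'cy': 209.8558769239832, 'R': array([[-0.02280391, -0.9997339 ,  0.00347902],
       [-0.99679957,  0.02247   , -0.0767184 ],
       [ 0.07661981, -0.00521737, -0.99704673]]), 't': array([  9.35354833, 540.76486672, 984.86419117])}
{'time': 0.1, 'qpos': array([-1.04688596e+00,  3.59300411e-01,  1.11719936e-02, -3.05543537e-04,
       -1.22410009e+00, -2.88084419e-01]), 'joint_vel': array([ 0.00095708,  0.00048369,  0.00115912,  0.00258742, -0.0011025 ,
        0.00024667]), 'effort': array([-1.55753703e-03, -5.84164560e+01,  2.93747234e+01,  7.01548398e+00,
        1.01485665e-02, -5.25106759e-05]), 'tcp_pos': array([ 157.58413236, -655.93312674,  242.73586695]), 'orientation': array([-1.17588244e-01,  9.93062169e-01,  7.14609248e-04, -1.50841776e-04]), 'force': array([ 0.92725685, -0.24811101,  0.85171394]), 'wrist_torque': array([-0.00982727,  0.00097055,  0.02527462]), 'grip_force': 0.0, 'grip_width': 87.46079477108243}
```

View pics/scene0.png

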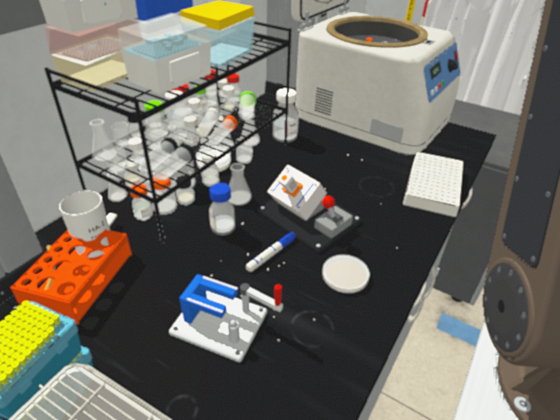

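View pics/top0.png

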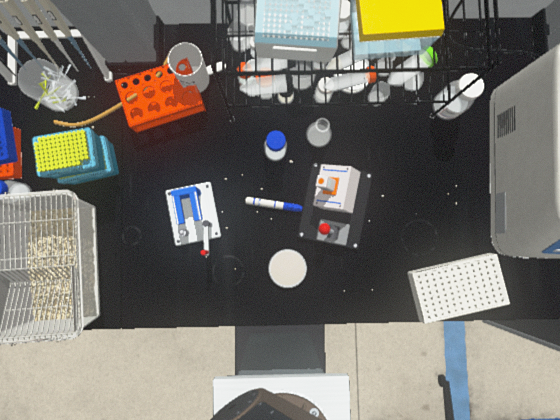

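The scene view shows the red knob at (328,202), the logger at (292,185), the fork at (205,295) and the keeper pin at (278,293). In the top view the knob is at (324,229), the block at (338,188), the fork at (188,205) and the pin at (203,252). I'll measure these with masks, plus enlarged crops.

```bash
cat > h.py <<'E'
import numpy as np, cv2
from workcell import *
def ray(n,p):
    c=calibration(n); d=np.array([(p[0]-c['cx'])/c['fx'],(p[1]-c['cy'])/c['fy'],1.]); R=c['R']
    return -R.T@c['t'], R.T@d/np.linalg.norm(d)
def plane(n,p,z):
    o,d=ray(n,p); return o+d*(z-o[2])/d[2]
def tri(pt,ps):
    A=0;b=0;L=[ray('top',pt),ray('scene',ps)]
    for o,d in L:
        M=np.eye(3)-np.outer(d,d); A=A+M; b=b+M@o
    x=np.linalg.solve(A,b); return x,[round(float(np.linalg.norm(np.cross(x-o,d))),1) for o,d in L]
def proj(n,X):
    c=calibration(n); q=c['R']@np.array(X)+c['t']; return np.array([c['fx']*q[0]/q[2]+c['cx'],c['fy']*q[1]/q[2]+c['cy']])
def blobs(im,lo,hi,roi,amin=12):
    x0,y0,x1,y1=roi; hsv=cv2.cvtColor(im[y0:y1,x0:x1],cv2.COLOR_BGR2HSV)
    m=cv2.inRange(hsv,lo,hi)
    cs,_=cv2.findContours(m,cv2.RETR_EXTERNAL,cv2.CHAIN_APPROX_NONE)
    out=[]
    for c in cs:
        if cv2.contourArea(c)>=amin:
            r=cv2.minAreaRect((c+[x0,y0]).astype(np.float32)); out.append((cv2.contourArea(c),np.round(r[0],1),np.round(cv2.boxPoints(r),1).tolist()))
    return sorted(out,key=lambda o:-o[0])
E
python3 - <<'E'
from h import *
T=cv2.imread("pics/top0.png");S=cv2.imread("pics/scene0.png")
for nm,im,rois in(("top",T,dict(all=(150,150,390,290))),("scene",S,dict(all=(160,150,370,360)))):
    r=rois['all']
    print(nm)
    for k,lo,hi in(("red",(0,170,90),(5,255,255)),("red2",(172,170,90),(180,255,255)),("orange",(6,130,120),(20,255,255)),("blue",(100,150,60),(125,255,255)),("white",(0,0,140),(180,60,255))):
        for b in blobs(im,lo,hi,r,12)[:7]: print(k,b)
def up(im,r,k): return cv2.resize(im[r[1]:r[3],r[0]:r[2]],None,fx=k,fy=k,interpolation=cv2.INTER_CUBIC)
a=up(T,(290,155,380,255),4);b=up(T,(155,170,235,270),4)
cv2.imwrite("pics/t1.png",np.hstack([a,b]))
a=up(S,(255,155,365,255),4);b=up(S,(165,265,295,365),3); b=cv2.copyMakeBorder(b,0,a.shape[0]-b.shape[0],0,0,0)[:, :]
cv2.imwrite("pics/s1.png",np.hstack([a,b])[:, :800] if a.shape[1]+b.shape[1]>800 else np.hstack([a,b]))
E
```

```text
top
red (69.0, array([324. , 228.5]), [[319.0, 224.0], [329.0, 224.0], [329.0, 233.0], [319.0, 233.0]])
red (13.5, array([203.5, 252. ]), [[201.0, 250.0], [206.0, 250.0], [206.0, 254.0], [201.0, 254.0]])
orange (48.0, array([330.4, 185.5]), [[322.3999938964844, 192.89999389648438], [325.8999938964844, 175.60000610351562], [338.3999938964844, 178.10000610351562], [334.8999938964844, 195.39999389648438]])
orange (14.5, array([321. , 180.5]), [[319.0, 183.0], [319.0, 178.0], [323.0, 178.0], [323.0, 183.0]])
blue (374.5, array([187.5, 204.7]), [[170.60000610351562, 191.10000610351562], [197.89999389648438, 185.60000610351562], [204.5, 218.3000030517578], [177.1999969482422, 223.8000030517578]])
blue (102.0, array([292.8, 206.5]), [[283.1000061035156, 208.89999389648438], [284.0, 201.8000030517578], [302.3999938964844, 204.0], [301.5, 211.1999969482422]])
white (1808.5, array([193.5, 218.5]), [[164.0, 190.0], [210.10000610351562, 181.0], [222.89999389648438, 247.10000610351562], [176.89999389648438, 256.0]])
white (1690.0, array([336. , 186.2]), [[311.1000061035156, 204.39999389648438], [
[... 2393 characters left out ...]
5, array([176., 164.]), [[160.0, 150.0], [192.0, 150.0], [192.0, 178.0], [160.0, 178.0]])
white (596.5, array([221.5, 217.3]), [[208.10000610351562, 203.39999389648438], [232.10000610351562, 201.3000030517578], [234.8000030517578, 231.1999969482422], [210.89999389648438, 233.39999389648438]])
white (449.0, array([240.3, 184.6]), [[227.6999969482422, 203.3000030517578], [231.3000030517578, 163.89999389648438], [252.8000030517578, 165.89999389648438], [249.1999969482422, 205.3000030517578]])
white (403.5, array([218.6, 170.2]), [[197.60000610351562, 174.89999389648438], [228.60000610351562, 151.10000610351562], [239.60000610351562, 165.39999389648438], [208.60000610351562, 189.1999969482422]])
```

View pics/t1.png

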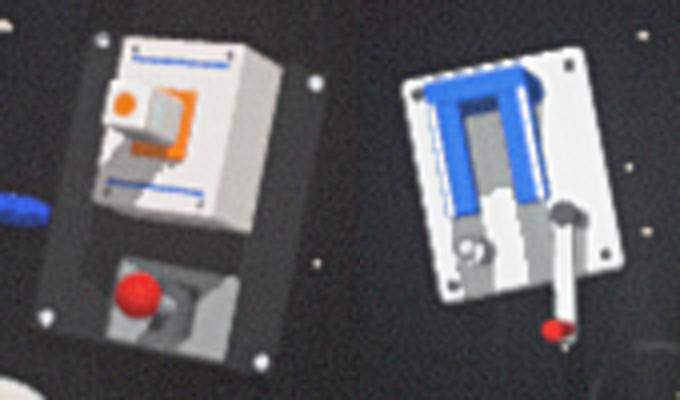

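View pics/s1.png

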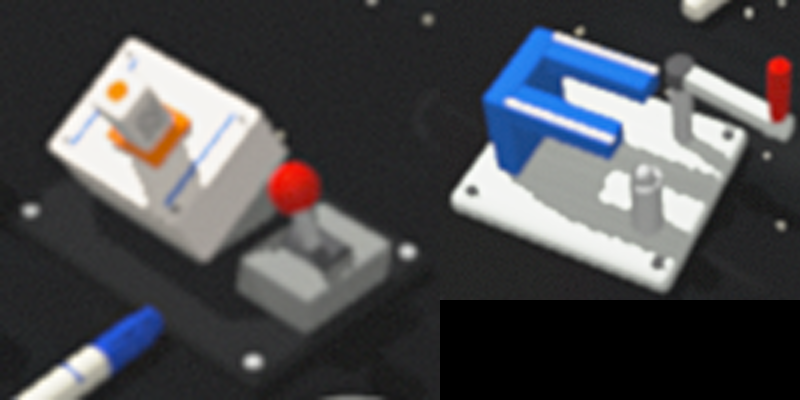

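The crops show four base screws on each fixture. The knob is clear, the logger's end dot is at crop (124,104), the hinge cap at (565,213) and the pin top at (550,330). Next I'll work out the poses from these.

```bash
python3 - <<'E'
from h import *
np.set_printoptions(precision=1,suppress=True)
t=lambda x,y:(x/4+290-.4,y/4+155-.4)
h=lambda x,y:((x-360)/4+155-.4,y/4+170-.4)
s=lambda x,y:(x/4+255-.4,y/4+155-.4)
sh=lambda x,y:((x-440)/3+165-.3,y/3+265-.3)
print("cams",ray('top',(0,0))[0],ray('scene',(0,0))[0])
print("dock screws tri",*[tri(t(*a),s(*b)) for a,b in(((102,40),(31,210)),((46,318),(253,361)),((262,362),(408,251)))])
D=[plane('top',t(*a),13)for a in((102,40),(316,83),(262,362),(46,318))];print("screws",*D,"mean",np.mean(D,0))
knob=tri((324,228.5),(328,201.5));print("knob",knob)
dot=tri(t(124,104),s(117,91));print("dot(z~117)",dot)
e1=(D[1]-D[0]+D[2]-D[3])[:2];yaw=np.arctan2(e1[1],e1[0]);print("dock yaw",yaw, [np.linalg.norm(D[i]-D[i-1]) for i in range(4)])
def fit(L,W):
    L=np.array(L,float);W=np.array(W,float);a=L-L.mean(0);b=W-W.mean(0)
    th=np.arctan2((a[:,0]*b[:,1]-a[:,1]*b[:,0]).sum(),(a*b).sum());c,s_=np.cos(th),np.sin(th)
    R=np.array([[c,-s_],[s_,c]]);o=W.mean(0)-R@L.mean(0);return th,o,R
R=lambda th:np.array([[np.cos(th),-np.sin(th)],[np.sin(th),np.cos(th)]])
for L,w in(((-31.2,-98),knob[0]),((-56.5,0),dot[0])): print("dock origin from",w, w[:2]-R(yaw)@L)
print("2pt fit",fit([(-31.2,-98),(-56.5,0)],[knob[0][:2],dot[0][:2]]))
# holder
H=[plane('top',h(*a),12)for a in((418,95),(568,65),(605,254),(452,285))];print("h screws",*H,"mean",np.mean(H,0))
e=(H[1]-H[2]+H[0]-H[3])[:2];hy=np.arctan2(e[1],e[0]);print("holder yaw",hy,[np.linalg.norm(H[i]-H[i-1]) for i in range(4)])
pin=tri((551/4-90+155-.4-0,326/4+170-.4),sh(779,66));print("pin top (z115)",pin)
hinge=tri(h(567,209),sh(680,62));print("hinge cap",hinge)
print("holder origin from hinge",hinge[0][:2]-R(hy)@(-42,-35))
print("keeper angle",np.arctan2(*(R(hy).T@(pin[0]-hinge[0])[:2])[[1,0]])-np.pi/2,np.linalg.norm((pin[0]-hinge[0])[:2]))
for n,a in(("Lfront outer",(455,217)),("Lfront inner",(478,213)),("Rfront inner",(517,200)),("slot back L",(461,103)),("slot back R",(497,97)),("back L",(425,88)),("back R",(518,66))):
    p=plane('top',h(*a),75); print(n,p,R(hy).T@(p[:2]-(hinge[0][:2]-R(hy)@(-42,-35))))
for n,px,z in(("dish",(287.5,268),15),("marker",(273,204),12),("bottle",(276,141),108)): print(n,plane('top',px,z))
E
```

```text
cams [ 463.8    2.3 1023.4] [219.4 542.5 627.6]
dock screws tri (array([648.1, -93.6,  14.9]), [0.1, 0.1]) (array([483.2, -55.3,  14.5]), [0.7, 0.7]) (array([ 453.9, -182.5,   14.2]), [0.3, 0.3])
screws [648.4 -93.8  13. ] [ 619.5 -221.3   13. ] [ 453.7 -182.8   13. ] [482.6 -55.7  13. ] mean [ 551.  -138.4   13. ]
knob (array([ 492.4, -101.2,   94.4]), [0.3, 0.3])
dot(z~117) (array([594.6, -94.5, 117.7]), [0.4, 0.4])
dock yaw -1.7939933781156054 [np.float64(170.1391627936432), np.float64(130.74025120627476), np.float64(170.23049438006362), np.float64(130.36287061871548)]
dock origin from [ 492.4 -101.2   94.4] [ 581.1 -153.3]
dock origin from [594.6 -94.5 117.7] [ 582.1 -149.6]
2pt fit (np.float64(-1.7575704390114444), array([ 583.5, -150. ]), array([[-0.2,  1. ],
       [-1. , -0.2]]))
h screws [586.9 256.8  12. ] [603.  167.2  12. ] [489.6 146.4  12. ] [473.3 237.1  12. ] mean [538.2 201.9  12. ]
holder yaw 0.17677951774769285 [np.float64(115.31978388659984), np.float64(91.08219083541536), np.float64(115.2814747850459), np.float64(92.16286017514022)]
pin top (z115) (array([448.7, 160.5, 114.4]), [0.8, 0.8])
hinge cap (array([513.5, 158.4,  73.9]), [0.0, 0.0])
holder origin from hinge [548.7 200.3]
keeper angle 1.3616718926966906 64.86167834592239
Lfront outer [510.4 220.6  75. ] [-34.1  26.8]
Lfront inner [512.4 207.8  75. ] [-34.5  13.8]
Rfront inner [519.1 186.   75. ] [-31.6  -8.8]
slot back L [574.2 216.9  75. ] [28.  11.9]
slot back R [577.1 196.8  75. ] [27.4 -8.4]
back L [583.1 237.   75. ] [40.3 30.2]
back R [594.3 184.9  75. ] [ 42.2 -23.1]
dish [403.7 -21.5  15. ]
marker [555.8   9.3  12. ]
bottle [685.   -0.9 108. ]
```

Heights check out: dot 117.7 mm against 117.3, pin 114.4 against 115. The dock yaw is about -1.794 and the holder yaw about 0.177. I'll move to the lever's near side first.

step_arm(
  series="0 -30 32 0 0 0 0;0 -30 32 0 0 0 0;0 -30 32 0 0 0 0;0 -30 32 0 0 0 0;0 -30 32 0 0 0 0;0 -30 32 0 0 0 0;0 -30 32 0 0 0 0;0 -30 32 0 0 0 0",
)

```text
time: 0.9
tcp_pos: [331.6, -349.6, 243.4]
orientation: [-0.118, 0.993, 0.0, 0.0]
force: [2.1, -0.3, 0.3]
grip_width: 29.1
grip_force: 0.0
```

step_arm(
  series="0 -30 32 0 0 0 0;0 -30 32 0 0 0 0;0 -30 32 0 0 0 0;0 -30 32 0 0 0 0;0 -30 32 0 0 0 0;0 -30 32 0 0 0 0;0 -30 32 0 0 0 0;0 -26 26 0 0 0 0",
)

```text
time: 1.7
tcp_pos: [502.8, -51.0, 243.5]
orientation: [-0.118, 0.993, 0.0, -0.0]
force: [0.1, 0.2, 1.4]
grip_width: 0.5
grip_force: 0.0
```

step_arm(
  series="0 0 0 8 0 0 -8;0 0 0 8 0 0 -8;0 0 0 8 0 0 -8;0 0 0 8 0 0 -8;0 0 0 8 0 0 -8;0 0 0 8 0 0 -8;0 0 0 8 0 0 -8;0 0 0 8 0 0 -7.7",
)

```text
time: 2.5
tcp_pos: [502.0, -53.1, 179.0]
orientation: [-0.626, 0.78, 0.0, -0.0]
force: [0.5, 0.9, -0.4]
grip_width: 0.7
grip_force: 0.0
```

step_arm(
  series="0 0 0 30 0 0 0;0 0 0 30 0 0 0;0 0 0 30 0 0 0;0 10 0 0 0 0 0;0 10 0 0 0 0 0;0 10 0 0 0 0 0;0 10 0 0 0 0 0;0 10 0 0 0 0 0",
)

```text
time: 3.3
tcp_pos: [492.0, -102.7, 90.9]
orientation: [-0.624, 0.782, -0.001, 0.001]
force: [0.1, 0.8, 0.9]
grip_width: 0.6
grip_force: 0.8
```

step_arm(
  series="0 10 0 0 0 0 0;0 10 0 0 0 0 0;0 10 0 0 0 0 0;0 6 0 0 0 0 0;0 0 0 0 0 0 0",
)

```text
time: 3.8
tcp_pos: [483.5, -135.9, 89.3]
orientation: [-0.623, 0.782, 0.001, 0.001]
force: [0.4, 13.8, -0.0]
grip_width: 0.5
grip_force: 6.0
```

```bash
python3 - <<'E'
from h import *
T=capture("top");S=capture("scene")
cv2.imwrite("pics/t2.png",np.hstack([cv2.resize(T[150:270,290:390],None,fx=4,fy=4),cv2.resize(S[155:275,255:355],None,fx=4,fy=4)]))
E
```

```text
(no output)
```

View pics/t2.png

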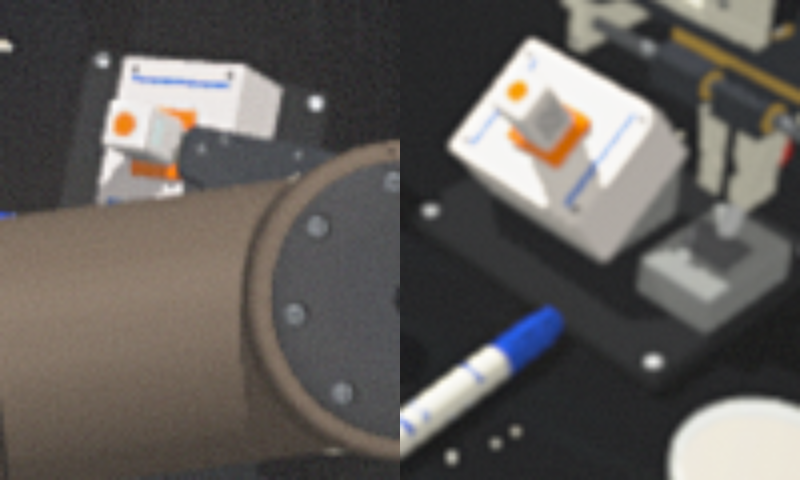

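The knob is hidden behind the fingers and the rod leans away. The force has risen to 14 N, so the lever seems to be at its stop. A little more push will confirm it.

step_arm(
  series="0 3 0 0 0 0 0;0 0 0 0 0 0 0;0 0 0 0 0 0 0",
)

```text
time: 4.2
tcp_pos: [483.5, -136.7, 89.2]
orientation: [-0.624, 0.782, 0.001, 0.002]
force: [0.9, 26.1, 1.1]
grip_width: 0.1
grip_force: 11.4
```

step_arm(
  series="0.6 -20 0 0 0 0 0;0.6 -20 0 -20 0 0 0;0.6 -10 0 -40 0 0 0;0.6 0 0 -40 0 0 0;0.6 0 0 -30 0 0 0",
)

```text
time: 4.7
tcp_pos: [493.7, -91.2, 221.8]
orientation: [-0.624, 0.781, -0.0, 0.0]
force: [1.4, 0.9, -0.8]
grip_width: 35.0
grip_force: 0.0
```

```bash
python3 - <<'E'
from h import *
S=capture("scene"); print(state()['qpos'])
for b in blobs(S,(0,170,70),(5,255,255),(290,170,390,260),8)+blobs(S,(6,130,120),(20,255,255),(260,160,320,210),8): print(b)
R=lambda th:np.array([[np.cos(th),-np.sin(th)],[np.sin(th),np.cos(th)]])
o=np.array((581.5,-151))
for a in(0,.85,.9,1): print(a,proj('scene',[*(o+R(-1.794)@(65*np.sin(a-.5),-98)),34+65*np.cos(a-.5)]))
E
```

```text
[ 0.20928458  0.08426797 -0.38875793  0.00257205 -1.09061654 -0.43216936]
(107.5, array([346.1, 189.8]), [[338.0, 192.0], [343.0, 182.0], [354.20001220703125, 187.60000610351562], [349.20001220703125, 197.60000610351562]])
(54.5, array([292. , 186.8]), [[281.6000061035156, 188.5], [290.79998779296875, 176.3000030517578], [302.3999938964844, 185.10000610351562], [293.29998779296875, 197.1999969482422]])
(9.5, array([283.8, 177.3]), [[281.5, 177.5], [284.0, 175.0], [286.0, 177.0], [283.5, 179.5]])
0 [327.29474621 203.32141773]
0.85 [343.95375004 191.08598541]
0.9 [344.78429897 190.95944881]
1 [346.34812443 190.91591292]
```

Lever confirmed at about 1.0 rad: knob at (346,190) against a predicted (346,191). Now to move over the logger and tilt 35°.

step_arm(
  series="0.65 -12 -25 0 0 0 0;0.65 -12 -25 0 0 0 0;0.65 -12 -25 0 0 0 0;0.65 -11 -24 0 0 0 0;0.65 0 0 0 0 7 0;0.65 0 0 0 0 7 0;0.65 0 0 0 0 7 0;0.65 0 0 0 0 7 0",
)

```text
time: 5.55
tcp_pos: [600.7, -67.6, 219.8]
orientation: [-0.605, 0.758, -0.153, -0.191]
force: [0.4, -0.4, -0.4]
grip_width: 56.9
grip_force: 0.0
```

step_arm(
  series="0.65 0 0 0 0 7 0;0.65 0 0 0 0 0 0;0.65 0 0 0 0 0 0",
)

```text
time: 5.85
tcp_pos: [600.3, -67.0, 218.2]
orientation: [-0.596, 0.745, -0.187, -0.236]
force: [-0.7, -0.9, 0.5]
grip_width: 57.0
grip_force: 0.0
```

```bash
cat >> h.py <<'E'
from scipy.spatial.transform import Rotation as Ro
def go(target,Rt=None):
    s=state(); R=Ro.from_quat(s['orientation']); d=R.inv().apply(np.array(target)-s['tcp_pos'])
    print("pos",s['tcp_pos'].round(1),"axes x,y,z",R.as_matrix().T.round(3).tolist(),"F",s['force'].round(1)); print("shift tool",d.round(1))
    if Rt is not None: print("rotvec tool deg",(R.inv()*Ro.from_matrix(Rt)).as_rotvec(degrees=True).round(2))
def axes(yaw_x,tilt): # tool x heading at yaw_x, tool down, then tilted by tilt about tool y
    c,s=np.cos(yaw_x),np.sin(yaw_x); M=np.array([[c,s,0],[s,-c,0],[0,0,-1.]])
    return M@Ro.from_rotvec([0,tilt,0]).as_matrix()
E
python3 - <<'E'
from h import *
go((600.8,-67,158.4),axes(-1.794,np.radians(35))); print(state()['qpos'])
E
```

```text
pos [600.3 -67.  218.2] axes x,y,z [[-0.179, -0.799, 0.574], [-0.975, 0.221, 0.003], [-0.129, -0.559, -0.819]] F [-0.7 -0.9  0.5]
shift tool [-34.5  -0.7  48.9]
rotvec tool deg [ 0.1  -0.02  0.12]
[ 0.46662496  0.39582554 -0.32489923  0.47568462 -1.30245201 -0.92322951]
```

step_arm(
  series="0.65 -17 0 24 0 0 0;0.65 -17.5 -0.7 25 0 0 0;0.65 0 0 0 0 0 0",
)

```text
time: 6.15
tcp_pos: [599.3, -68.8, 157.1]
orientation: [-0.595, 0.746, -0.186, -0.237]
force: [0.9, -0.3, 0.4]
grip_width: 56.7
grip_force: 0.0
```

step_arm(
  series="0.65 0 0 20 0 0 0;0.65 0 0 20 0 0 0;0.65 0 0 15 0 0 0;0.65 0 0 10 0 0 0;0.65 0 0 0 0 0 0",
)

```text
time: 6.65
tcp_pos: [592.7, -104.7, 106.9]
orientation: [-0.595, 0.746, -0.187, -0.235]
force: [-0.1, -0.0, 0.3]
grip_width: 57.0
grip_force: 0.0
```

```bash
python3 - <<'E'
from h import *
go((591.9,-106.2,101.1),axes(-1.794,np.radians(35)))
S=capture("scene");T=capture("top")
cv2.imwrite("pics/s3.png",np.hstack([cv2.resize(S[130:250,240:360],None,fx=3.3,fy=3.3,interpolation=2),cv2.resize(T[150:270,290:410],None,fx=3.3,fy=3.3,interpolation=2)]))
E
```

```text
pos [ 592.7 -104.7  106.9] axes x,y,z [[-0.183, -0.799, 0.573], [-0.975, 0.223, 0.0], [-0.128, -0.559, -0.819]] F [-0.1 -0.   0.3]
shift tool [-2.   0.5  5.7]
rotvec tool deg [ 0.06  0.01 -0.07]
```

View pics/s3.png

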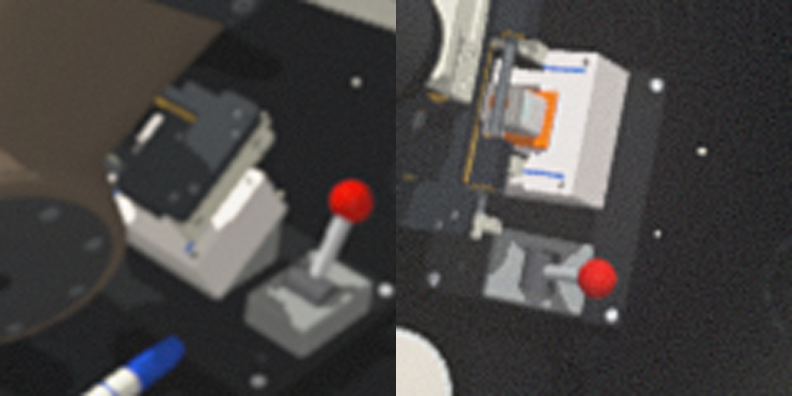

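The top view shows the fingers (about (522,52) and (517,165) in the crop) straddling the head, with the lever over to the right. Now the last advance, then close.

step_arm(
  series="0.65 -2 0.5 5.5 0 0 0;0.65 0 0 0 0 0 0;0 0 0 0 0 0 0;0 0 0 0 0 0 0;0 0 0 0 0 0 0;0 0 0 0 0 0 0;0 0 0 0 0 0 0;0 0 0 0 0 0 0",
)

```text
time: 7.55
tcp_pos: [592.3, -104.9, 100.8]
orientation: [-0.595, 0.745, -0.188, -0.235]
force: [-0.4, 0.7, 1.1]
grip_width: 25.8
grip_force: 30.0
```

step_arm(
  series="0 0 0 -3 0 0 0;0 0 0 -3 0 0 0;0 0 0 -4 0 0 0;0 0 0 -5 0 0 0;0 0 0 -7 0 0 0;0 0 0 -8 0 0 0;0 0 0 -10 0 0 0;0 0 0 -10 0 0 0",
)

```text
time: 8.35
tcp_pos: [598.9, -76.2, 142.8]
orientation: [-0.595, 0.745, -0.188, -0.235]
force: [0.2, -0.2, -1.2]
grip_width: 25.7
grip_force: 30.0
```

step_arm(
  series="0 0 0 -10 0 0 0;0 0 0 -15 0 0 0;0 0 0 -15 0 0 0;0 0 0 -15 0 0 0;0 0 0 -10 0 0 0;0 0 0 0 0 0 0",
)

```text
time: 8.95
tcp_pos: [607.7, -39.5, 196.2]
orientation: [-0.595, 0.745, -0.188, -0.234]
force: [0.0, 0.0, -0.9]
grip_width: 25.7
grip_force: 30.0
```

step_arm(
  series="0 0 0 -15 0 -7 0;0 0 0 -15 0 -7 0;0 0 0 0 0 -7 0;0 0 0 0 0 -7 0;0 0 0 0 0 -7 0;0 0 0 0 0 0 0",
)

```text
time: 9.55
tcp_pos: [610.0, -27.3, 221.6]
orientation: [-0.622, 0.783, 0.001, 0.002]
force: [0.2, -0.6, 0.7]
grip_width: 25.6
grip_force: 30.0
```

```bash
python3 - <<'E'
from h import *
go((547.5,202.2,190),axes(-1.394,0)); print(state()['qpos'])
E
```

```text
pos [610.  -27.3 221.6] axes x,y,z [[-0.225, -0.974, -0.005], [-0.974, 0.225, -0.002], [0.003, 0.005, -1.0]] F [ 0.2 -0.6  0.7]
shift tool [-209.4  112.6   32.4]
rotvec tool deg [ -0.15   0.27 -23.15]
[ 0.27254858  0.26711602 -0.16881441 -0.00400063 -1.1309825  -0.49803684]
```

step_arm(
  series="0 -35 19 0 0 0 0;0 -35 19 0 0 0 0;0 -35 19 0 0 0 0;0 -35 19 0 0 0 0;0 -35 19 0 0 0 0;0 -34.5 17.5 0 0 0 0;0 0 0 10 0 0 -8;0 0 0 12 0 0 -8",
)

```text
time: 10.35
tcp_pos: [546.3, 205.2, 197.8]
orientation: [0.729, -0.684, 0.001, 0.001]
force: [-0.1, -0.8, -1.9]
grip_width: 25.6
grip_force: 30.0
```

step_arm(
  series="0 0 0 10 0 0.2 -7;0 0 0 0 0 0 0;0 0 0 0 0 0 0",
)

```text
time: 10.65
tcp_pos: [546.7, 203.7, 188.0]
orientation: [0.766, -0.643, 0.002, 0.002]
force: [0.7, -0.5, -0.3]
grip_width: 25.9
grip_force: 30.0
```

```bash
python3 - <<'E'
from h import *
go((547.5,202.2,190),axes(-1.394,0))
S=capture("scene");T=capture("top")
cv2.imwrite("pics/full4.png",S)
print(proj('scene',(547.5,202.2,75)),proj('top',(547.5,202.2,75)))
cv2.imwrite("pics/s4.png",np.hstack([cv2.resize(S[210:360,130:260],None,fx=3.2,fy=3.2,interpolation=2),cv2.resize(T[150:300,130:250],None,fx=3.2,fy=3.2,interpolation=2)]))
E
```

```text
pos [546.7 203.7 188. ] axes x,y,z [[0.174, -0.985, 0.005], [-0.985, -0.174, 0.001], [-0.001, -0.005, -1.0]] F [ 0.7 -0.5 -0.3]
shift tool [ 1.6 -0.5 -2. ]
rotvec tool deg [ 0.09 -0.3  -0.11]
[212.15934864 293.11643993] [186.51740416 207.08371353]
```

View pics/s4.png

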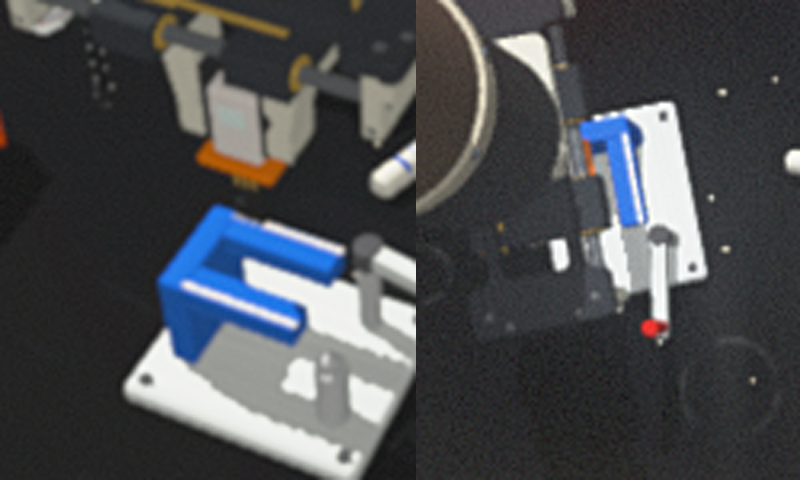

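The scene view shows the logger upright in the fingers, with its collar at about crop (240,165) above the slot. I'll refine the slot's midline from the tines' white stripes and check the collar's position against the TCP.

```bash
python3 - <<'E'
from h import *
np.set_printoptions(precision=1,suppress=True)
R=lambda th:np.array([[np.cos(th),-np.sin(th)],[np.sin(th),np.cos(th)]])
o=np.array((547.5,202.2));hy=.1768
loc=lambda p:(R(hy).T@(p[:2]-o))
def stripes(n,im,roi):
    x0,y0,x1,y1=roi; hsv=cv2.cvtColor(im,cv2.COLOR_BGR2HSV)
    for v,u in [(v,u) for v in range(y0,y1) for u in range(x0,x1)]:
        pass
for n,f in(("top","pics/top0.png"),("scene","pics/scene0.png")):
    im=cv2.imread(f); hsv=cv2.cvtColor(im,cv2.COLOR_BGR2HSV).astype(int)
    # sample lines across the fork at z=75 in holder frame, print brightness/saturation profile
    for x in(-20,-5,10,20):
        ys=np.arange(-34,35,2); row=[]
        for y in ys:
            p=proj(n,[*(o+R(hy)@(x,y)),75]); g=cv2.getRectSubPix(hsv[:,:,1].astype(np.uint8),(1,1),tuple(map(float,p)))[0,0]; row.append(int(g))
        print(n,x,row)
S=cv2.imread("pics/full4.png")
s=state();R3=Ro.from_quat(s['orientation']).as_matrix()
b=blobs(S,(6,130,120),(20,255,255),(180,240,235,280),8);print(b)
c=s['tcp_pos']
for dx in(-17,17):
  for dy in(-20,20): print(dx,dy,proj('scene',c+R3@(dx,dy,28)),proj('scene',c+R3@(dx,dy,22)))
E
```

```text
top -20 [1, 5, 35, 87, 73, 26, 80, 175, 183, 187, 188, 163, 85, 12, 4, 5, 7, 5, 5, 5, 6, 24, 82, 167, 189, 184, 183, 188, 181, 116, 43, 43, 23, 2, 2]
top -5 [2, 5, 37, 125, 65, 23, 80, 158, 183, 192, 189, 174, 80, 20, 6, 6, 7, 6, 4, 8, 9, 25, 81, 151, 189, 185, 187, 189, 185, 111, 37, 24, 34, 5, 2]
top 10 [3, 17, 72, 147, 46, 36, 99, 163, 188, 189, 192, 181, 77, 22, 7, 6, 7, 10, 9, 6, 4, 18, 82, 155, 187, 186, 186, 189, 196, 115, 33, 33, 24, 4, 2]
top 20 [31, 50, 114, 145, 51, 25, 86, 162, 192, 190, 188, 185, 119, 59, 32, 27, 46, 58, 52, 43, 30, 49, 108, 164, 185, 185, 188, 195, 187, 120, 44, 26, 33, 3, 2]
scene -20 [18, 20, 40, 8, 5, 38, 121, 198, 217, 216, 212, 214, 213, 211, 207, 169, 63, 5, 3, 2, 2, 3, 4, 30, 124, 210, 222, 217, 146, 26, 7, 59, 161, 214, 213]
scene -5 [8, 23, 39, 20, 4, 38, 125, 197, 221, 217, 211, 214, 214, 210, 215, 176, 68, 4, 4, 2, 2, 3, 4, 28, 111, 195, 222, 218, 145, 28, 7, 66, 165, 212, 211]
scene 10 [22, 21, 11, 6, 8, 23, 121, 199, 218, 214, 211, 214, 215, 213, 211, 164, 72, 15, 8, 48, 124, 189, 213, 213, 218, 216, 216, 214, 137, 25, 7, 69, 167, 211, 208]
scene 20 [42, 45, 18, 6, 6, 33, 116, 198, 215, 213, 213, 215, 217, 210, 207, 203, 200, 202, 208, 202, 200, 200, 205, 212, 216, 217, 216, 213, 149, 31, 5, 68, 165, 209, 210]
[(123.0, array([204.6, 260.9]), [[190.8000030517578, 261.5], [192.89999389648438, 253.5], [218.5, 260.20001220703125], [216.39999389648438, 268.29998779296875]])]
-17 -20 [190.3 260.1] [189.9 257.3]
-17 20 [213.8 268.1] [213.6 265.2]
17 -20 [201.9 245.7] [201.6 242.9]
17 20 [224.7 253. ] [224.5 250.2]
```

Slot centre estimates fall 0.2–1.5 mm in holder y from nominal. The logger sits at +1.6, within the 3 mm clearance on each side. Descending with a watch on the force.

step_arm(
  series="0 0 0 15 0 0 0;0 0 0 15 0 0 0;0 0 0 10 0 0 0;0 0 0 5 0 0 0;0 0 0 5 0 0 0;0 0 0 5 0 0 0;0 0 0 0 0 0 0",
)

```text
time: 11.45
tcp_pos: [546.8, 203.5, 133.1]
orientation: [0.767, -0.641, 0.001, 0.001]
force: [0.0, -0.3, -0.2]
grip_width: 25.8
grip_force: 30.0
```

step_arm(
  series="0 0 0 7 0 0 0;0 0 0 7 0 0 0;0 0 0 7 0 0 0;0 0 0 4 0 0 0;0 0 0 0 0 0 0;0 0 0 0 0 0 0",
)

```text
time: 12.05
tcp_pos: [547.1, 203.6, 108.4]
orientation: [0.767, -0.641, 0.001, 0.001]
force: [0.3, -0.3, -0.9]
grip_width: 26.0
grip_force: 30.0
```

step_arm(
  series="0 0 0 2 0 0 0;0 0 0 1 0 0 0;0 0 0 1 0 0 0;0 0 0 0 0 0 0",
)

```text
time: 12.45
tcp_pos: [547.0, 203.5, 104.4]
orientation: [0.767, -0.641, 0.001, 0.001]
force: [0.1, -0.5, -0.7]
grip_width: 26.3
grip_force: 30.0
```

step_arm(
  series="0 0 0 1 0 0 0;0 0 0 1 0 0 0;0 0 0 0 0 0 0",
)

```text
time: 12.75
tcp_pos: [547.1, 203.5, 104.2]
orientation: [0.767, -0.641, 0.002, 0.001]
force: [-6.2, -2.1, 13.0]
grip_width: 26.0
grip_force: 30.0
```

Seated, with 13 N of contact at the expected height. Release.

step_arm(
  series="0 0 0 -0.7 0 0 0;0.6 0 0 0 0 0 0;0.6 0 0 0 0 0 0;0.6 0 0 0 0 0 0;0.6 0 0 0 0 0 0;0.6 0 0 0 0 0 0;0.6 0 0 0 0 0 0;0.6 0 0 0 0 0 0",
)

```text
time: 13.55
tcp_pos: [547.0, 203.5, 103.1]
orientation: [0.767, -0.641, 0.001, 0.001]
force: [0.3, 0.4, -0.1]
grip_width: 52.9
grip_force: 0.0
```

step_arm(
  series="0.6 0 0 -15 0 0 0;0.6 0 0 -25 0 0 0;0.6 0 0 -40 0 0 0;0.6 0 0 -20 0 0 0;0 0 0 0 0 0 0;0 0 0 0 0 0 0",
)

```text
time: 14.15
tcp_pos: [546.9, 204.0, 203.4]
orientation: [0.767, -0.641, 0.001, 0.001]
force: [-0.4, 0.5, 0.1]
grip_width: 41.8
grip_force: 0.0
```

```bash
python3 - <<'E'
from h import *
S=capture("scene");T=capture("top")
cv2.imwrite("pics/s5.png",np.hstack([cv2.resize(S[230:360,150:300],None,fx=3,fy=3,interpolation=2),cv2.resize(T[160:290,140:250],None,fx=3,fy=3,interpolation=2)]))
# pre-keeper: behind the pin (clockwise swing), fingers 60 mm out along the pin's back side
hinge=np.array((512.2,161));a=1.39;hy=.1768
for a in(1.39,):
    u=np.array((np.cos(np.pi/2+hy+a),np.sin(np.pi/2+hy+a))); t=np.array((u[1],-u[0])) # clockwise motion dir
    print("pin",hinge+64*u,"motion",t)
go((447,120,200),axes(-1.394,0))
E
```

```text
pin [448.20051106 161.25576423] motion [0.00399632 0.99999201]
pos [546.4 203.6 202.1] axes x,y,z [[0.177, -0.984, 0.004], [-0.984, -0.177, 0.002], [-0.001, -0.004, -1.0]] F [-0.5  0.6 -1.1]
shift tool [ 64.6 112.6   2.5]
rotvec tool deg [ 0.11 -0.23  0.07]
```

View pics/s5.png

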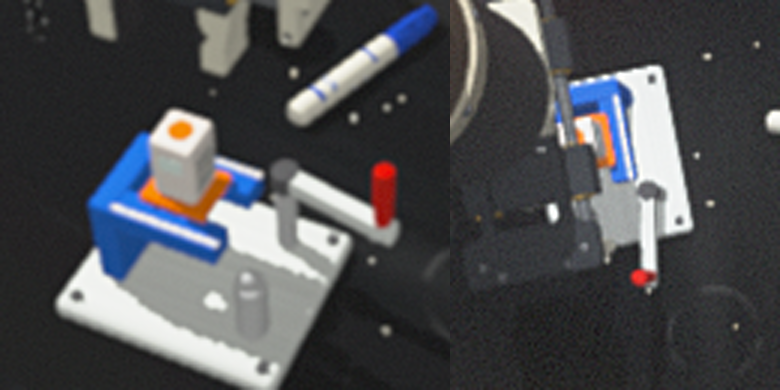

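The picture shows the logger hanging upright in the fork, collar on the tines, with the pin at crop (384,190) still open. I'll go behind the pin with the fingers closed.

step_arm(
  series="0 14.7 27.5 0 0 0 0;0 14.7 27.5 0 0 0 0;0 14.7 27.5 0 0 0 0;0 14.7 27.5 0 0 0 0;0 0 0 0 0 0 5;0 0 0 0 0 0 5;0 0 0 0 0 0 0",
)

```text
time: 14.95
tcp_pos: [448.6, 126.1, 202.7]
orientation: [0.708, -0.706, 0.001, 0.002]
force: [-0.1, -0.1, 0.3]
grip_width: 0.3
grip_force: 0.0
```

step_arm(
  series="0 0 0 30 0 0 0;0 0 0 30 0 0 0;0 0 0 25 0 0 0;0 0 0 13 0 0 0;0 0 0 0 0 0 0",
)

```text
time: 15.45
tcp_pos: [447.7, 125.1, 102.9]
orientation: [0.709, -0.705, 0.001, 0.004]
force: [-0.1, 0.1, -0.1]
grip_width: 0.7
grip_force: 0.0
```

```bash
python3 - <<'E'
from h import *
go((448.2,161.3-18,103),axes(-1.571,0)); print(state()['qpos'],state()['grip_width'])
# per-row screw about the hinge: 8 deg clockwise, TCP 64 radial, 18 behind; tool -x = motion, find shift
hinge=np.array((512.2,161.));hy=.1768
def pose(a,b=18):
    th=np.pi/2+hy+a;u=np.array((np.cos(th),np.sin(th)));t=np.array((u[1],-u[0])); return hinge+64*u-b*t, np.arctan2(-t[1],-t[0])
p0,y0=pose(1.39);p1,y1=pose(1.39-np.radians(8))
print("row shift",axes(y0,0).T@np.array([*(p1-p0),0]),"yaw chg",np.degrees(y1-y0),"end",pose(0),pose(.06))
E
```

```text
pos [447.7 125.1 102.9] axes x,y,z [[0.006, -1.0, 0.007], [-1.0, -0.006, 0.004], [-0.004, -0.007, -1.0]] F [-0.1  0.1 -0.1]
shift tool [-18.2  -0.6  -0.2]
rotvec tool deg [ 0.23 -0.39  0.33]
[ 0.69998302  0.16444394 -0.62406388  0.00362617 -0.78975559 -0.69690369] 0.6930694261257333
row shift [-9.08225322  1.88227222  0.        ] yaw chg -7.999999999999986 end (array([483.22424892, 220.83649262]), np.float64(-2.964792653589793)) (array([479.6883538 , 218.99131712]), np.float64(-2.904792653589793))
```

step_arm(
  series="0 -9 0 0 0 0 0;0 -9 0 0 0 0 0;0 -9.1 1.9 0 0 0 8;0 -9.1 1.9 0 0 0 8;0 -9.1 1.9 0 0 0 8;0 -9.1 1.9 0 0 0 8;0 0 0 0 0 0 0",
)

```text
time: 16.15
tcp_pos: [449.9, 182.9, 106.2]
orientation: [-0.486, 0.874, -0.001, 0.0]
force: [-0.0, 0.4, -0.6]
grip_width: 0.5
grip_force: 0.0
```

```bash
python3 - <<'E'
from h import *
S=capture("scene"); s=state();print(s['force'],s['qpos'])
go((483.2,220.8,103),axes(-2.965,0))
for b in blobs(S,(0,150,70),(6,255,255),(160,230,330,360),8): print(b)
hinge=np.array((512.2,161.));hy=.1768
for a in(1.39,1.1,.83,.6): 
    th=np.pi/2+hy+a; print(a,proj('scene',[*(hinge+64*np.array((np.cos(th),np.sin(th)))),94]))
cv2.imwrite("pics/s6.png",cv2.resize(S[220:370,150:320],None,fx=3,fy=3,interpolation=2))
E
```

```text
[-0.19436268  1.09037928  0.26434629] [ 0.79385169  0.18806711 -0.58375666  0.00393052 -0.79951131 -1.34680045]
pos [449.5 182.2 106. ] axes x,y,z [[-0.523, -0.852, 0.001], [-0.852, 0.523, -0.003], [0.002, -0.002, -1.0]] F [-0.2  1.1  0.3]
shift tool [-50.6  -8.5   2.9]
rotvec tool deg [-0.17  0.   48.36]
(58.0, array([258.9, 308.5]), [[255.89999389648438, 300.1000061035156], [260.79998779296875, 299.79998779296875], [261.8999938964844, 316.8999938964844], [257.1000061035156, 317.20001220703125]])
1.39 [276.90503247 295.66460963]
1.1 [269.08236572 302.58426965]
0.83 [259.57757637 307.28886086]
0.6 [250.36397859 309.60880811]
```

View pics/s6.png

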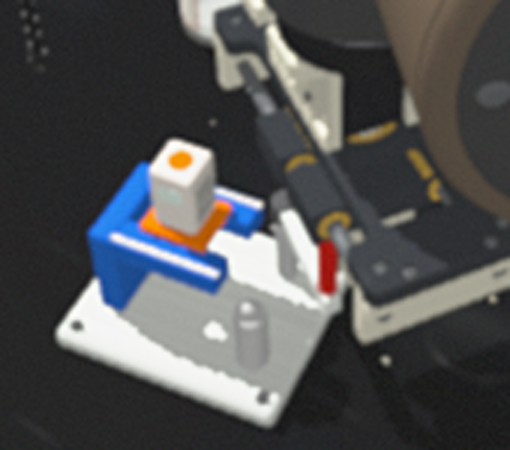

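The keeper is swinging, now at about 0.82 rad with the pin at scene (259,308). I'll continue the arc.

step_arm(
  series="0 -9.1 1.9 1 0 0 8;0 -9.1 1.9 1 0 0 8;0 -9.1 1.9 0 0 0 8;0 -9.1 1.9 0 0 0 8;0 -4.6 1 0 0 0 4;0 -4.6 1 0 0 0 4;0 -4.6 1 0 0 0 4;0 0 0 0 0 0 0",
)

```text
time: 17.0
tcp_pos: [480.4, 220.2, 103.4]
orientation: [-0.125, 0.992, -0.002, 0.0]
force: [0.0, -0.1, -0.3]
grip_width: 0.6
grip_force: 0.0
```

```bash
python3 - <<'E'
from h import *
S=capture("scene"); go((483.2,220.8,103),axes(-2.965,0))
for b in blobs(S,(0,150,70),(6,255,255),(160,230,330,360),8): print(b)
hinge=np.array((512.2,161.));hy=.1768
for a in(.4,.2,.1,.05,0): 
    th=np.pi/2+hy+a; print(a,proj('scene',[*(hinge+64*np.array((np.cos(th),np.sin(th)))),94]))
E
```

```text
pos [480.4 220.2 103.4] axes x,y,z [[-0.968, -0.25, -0.0], [-0.25, 0.968, -0.003], [0.001, -0.003, -1.0]] F [ 0.1  0.2 -0.2]
shift tool [-2.9 -0.1  0.4]
rotvec tool deg [-0.18  0.02  4.36]
0.4 [241.98648014 310.21158267]
0.2 [233.69639676 309.45695426]
0.1 [229.71128507 308.5806127 ]
0.05 [227.7800532  308.02234005]
0 [225.89740103 307.38653398]
```

Now the tool is nearly aligned. I'll push further in small steps to overrun the catch.

step_arm(
  series="0 -3 0 0 0 0 4;0 -2 0 0 0 0 0;0 -2 0 0 0 0 0;0 0 0 0 0 0 0",
)

```text
time: 17.45
tcp_pos: [485.9, 221.3, 103.1]
orientation: [-0.091, 0.996, -0.002, -0.001]
force: [-7.7, 1.6, 4.2]
grip_width: 0.4
grip_force: 3.7
```

step_arm(
  series="0 -2 0 0 0 0 0;0 -1.5 0 0 0 0 0;0 0 0 0 0 0 0",
)

```text
time: 17.75
tcp_pos: [486.5, 221.4, 102.8]
orientation: [-0.09, 0.996, -0.002, -0.003]
force: [-22.3, 4.4, 15.1]
grip_width: 0.4
grip_force: 11.0
```

The force is 22 N and the tool has nearly stopped, so the bar is on its stop. I'll back off and inspect.

step_arm(
  series="0 15 0 0 0 0 0;0 25 0 0 0 0 0;0 20 0 -30 0 0 0;0 20 0 -40 0 0 0;0 20 0 -40 0 0 0;0 20 0 0 0 0 0;0 0 0 0 0 0 0",
)

```text
time: 18.45
tcp_pos: [371.1, 201.1, 214.7]
orientation: [-0.091, 0.996, 0.0, 0.001]
force: [-0.6, -0.0, -0.1]
grip_width: 0.4
grip_force: 0.0
```

```bash
python3 - <<'E'
from h import *
S=capture("scene");T=capture("top")
for b in blobs(S,(0,150,70),(6,255,255),(160,230,330,360),8): print(b)
for b in blobs(T,(0,150,70),(6,255,255),(150,170,240,270),5): print(b)
hinge=np.array((512.2,161.));hy=.1768
for a in(.2,.1,.05,0): 
    th=np.pi/2+hy+a; q=hinge+64*np.array((np.cos(th),np.sin(th))); print(a,proj('scene',[*q,94]),proj('top',[*q,113]))
cv2.imwrite("pics/s7.png",np.hstack([cv2.resize(S[220:370,150:280],None,fx=3,fy=3,interpolation=2),cv2.resize(T[160:310,140:260],None,fx=3,fy=3,interpolation=2)]))
print(state()['tcp_pos'],state()['time'])
E
```

```text
(63.5, array([226.4, 307.4]), [[222.8000030517578, 298.20001220703125], [227.6999969482422, 297.5], [230.10000610351562, 316.6000061035156], [225.1999969482422, 317.20001220703125]])
(11.5, array([173.5, 228.5]), [[170.0, 227.0], [177.0, 227.0], [177.0, 230.0], [170.0, 230.0]])
0.2 [233.69639676 309.45695426] [174.33921371 233.26551738]
0.1 [229.71128507 308.5806127 ] [173.3649012  230.44718256]
0.05 [227.7800532  308.02234005] [172.98560357 229.00413236]
0 [225.89740103 307.38653398] [172.67946899 227.54333117]
[372.27753415 201.33787534 213.49658163] 18.55
```

View pics/s7.png

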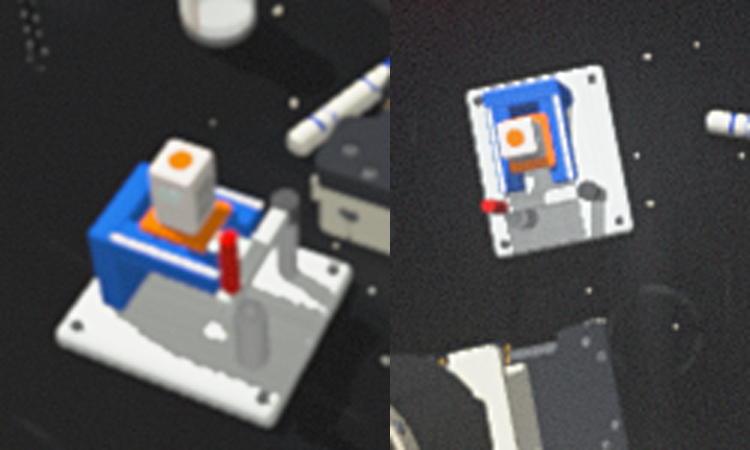

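The bar lies across the fork's mouth. The pin is at scene (226.4,307.4) against a predicted (225.9,307.4) for fully shut. The logger hangs upright and the arm is clear, so I'm handing in.

```bash
python3 -c "
from workcell import *
print(sign_off())"
```

```text
the job is handed in; nothing more can be done
None
```

I handed the job in at about 18.6 s with the dock lever off, the logger hanging upright and released in the blue fork, and the keeper bar shut against its stop; the sign-off returned no verdict, and I never touched the dish, marker or bottle, though I didn't re-measure them at the end.

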